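# Fit the probe into the culture vessel's inclined port

## Task

Fit the blue-headed probe to the small culture vessel. First pull the red blanking plug out of the vessel's slanted port and lay it in the steel tray; then lift the blue-headed probe up off its hanger and slide it down through the port, without forcing it, until its steel collar is flush on the port's rim. Do not drop either of them, leave the black-headed probe hanging, and do not shift the timer, stopper, bottle or sample cup.

Things in the scene. Friction and masses are not known exactly. Their poses are not given: they have to be found in the camera images.
- vessel: Bench culture vessel, fixed: glass jar 94 mm wide on a dark foot 120 mm wide, closed by a round steel head plate (112 mm wide, top 118 mm above the bench). Origin at the centre of its underside, z up; the slanted port stands on its -x side. On the plate: four nuts 15 mm tall at the edge and, on the +x half, two white caps 22 mm and a hose barb 32 mm tall.
- port: The vessel's slanted steel port, a tube with a flat rim 34 mm wide, 36 mm out from the head plate. Origin at its mouth's centre in the rim's plane, 149 mm above the bench; z outward along the bore, 30 deg from vertical, leaning to the vessel's -x; y level. Mouth 21 mm wide, narrowing in 4 mm to a 14.5 mm bore, 25 mm long, then 19 mm wide; the jar below has room for the whole probe.
- plug: Blanking plug, in the port at the start, not screwed: pulls straight out. Red ribbed grip 22 mm in diameter, from 6 to 40 mm above the origin; steel collar 28 mm wide, 6 mm thick; steel shank 12 mm in diameter, 24 mm long below the collar. Origin at the centre of the collar's underside, z along its axis toward the grip.
- blue_probe: The probe to fit: blue ribbed head 24 mm in diameter, 8 to 52 mm above the origin (brass contact 10 mm wide up to 60 mm); steel collar 28 mm wide, 8 mm thick; shaft 12 mm in diameter, 110 mm long below the collar, tip rounded. Origin at the centre of the collar's underside, z along its axis toward the head. Starts upright in one of the hanger's two forks (either), collar on the prongs.
- blue_probe_tip (a point): Tip of the blue-headed probe, 110 mm below its origin on its axis.
- black_probe: Another probe of the same shape and size but with a black head, hanging in the other fork; it stays there.
- hanger: Steel hanger on a white base 85x160 mm, fixed. Origin at the centre of its underside, z up. Two forks open toward its -x, slot centres at x = -4, y = +47 and -47 mm; prongs' upper faces 140 mm above the bench, their tips turned up 6 mm, so a probe must be lifted before it can leave. A cross bar on two posts 30 mm behind the slots is 144 mm high; only the probes stand higher.
- tray: Shallow stainless tray, 163 (x) by 243 (y) by 20 mm, lying flat and fixed. Origin at the centre of its underside; inner floor 2 mm up, rim 20 mm up. A white pinch clamp and a Y connector lie at its +y end (y over 50 mm); the rest is empty.
- timer: Bystander: white kitchen-style lab timer, 66x66x18 mm, lying flat in front. Origin at the centre of its underside.
- stopper: Bystander: red conical rubber stopper, 38 mm wide, 40 mm tall. Origin at the centre of its underside.
- bottle: Bystander: blue-capped laboratory bottle, 56 mm wide, 102 mm tall. Origin at the centre of its underside.
- cup: Bystander: red-lidded sample cup, 51 mm wide, 64 mm tall. Origin at the centre of its underside.

How it is judged (in metres and radians):
On the way, in this order (a step that is already met when the one before it is completed fails the run):
1. the red plug lies released in the tray (x of plug in the frame of tray between -0.078 and 0.078 m and y of plug in the frame of tray between -0.118 and 0.118 m and z of plug in the frame of tray below 0.035 m and linear speed of plug below 0.05 m/s and contact force between the fingers and plug below 0.05 N), for 0.2 s.
2. the blue-headed probe is lifted clear of its fork (collar 15 mm above the prongs) (z of blue_probe in the frame of hanger above 0.155 m), for 0.1 s.
At the end, for the whole second after the job is handed in: Blue-headed probe seated in the port: collar within 3 mm of the rim along the bore and 4 mm sideways, in line within 0.07 rad, at rest; red plug released and at rest inside the tray; black-headed probe still hanging within 20 mm of its start, upright within 0.15 rad (all of step 1 and z of blue_probe in the frame of port between -0.003 and 0.003 m and x of blue_probe in the frame of port between -0.004 and 0.004 m and y of blue_probe in the frame of port between -0.004 and 0.004 m and angle between the z axis of blue_probe and the z axis of port, either way round below 0.07 rad and z of blue_probe_tip in the frame of port below -0.105 m and linear speed of blue_probe below 0.03 m/s and distance of black_probe from where it was at the start of the episode below 0.02 m and angle between black_probe's own z axis and vertical below 0.15 rad); the robot touches nothing.
It fails at once if the black-headed probe is moved more than 20 mm (distance of black_probe from where it was at the start of the episode above 0.02 m).
It fails at once if the timer, stopper, bottle or sample cup is moved more than 30 mm (distance of any of timer, stopper, bottle, cup from where it was at the start of the episode above 0.03 m).
It fails at once if the plug is dropped (falls free faster than 0.9 m/s) (contact force between the fingers and plug below 0.01 N and linear speed of plug above 0.9 m/s).
It fails at once if the blue-headed probe is dropped (moves free faster than 0.7 m/s) (contact force between the fingers and blue_probe below 0.01 N and linear speed of blue_probe above 0.7 m/s).
It fails at once if the probe is forced against the vessel (more than 60 N) (contact force between blue_probe and vessel above 60 N).
It also fails if it takes over 54 s, if anything falls off the work surface, if the arm or the gripper's body presses on something with over 40 N, if the wrist force passes 120 N, or if a joint passes its speed limit or range.

## Robot

A 7-joint arm with a two-finger parallel gripper is mounted at the origin on a cart in front of the work surface, level with it; the furniture and walls round the work are solid. World frame = base frame: x ahead of the robot, y to its left, z up, the work surface at z = 0. Lengths are in mm, angles in rad, forces in N, time in s.
With the tool pointing down it reaches from about 350 to 900 mm from the base axis. Payload 19.9 kg.
Tool frame: the origin (TCP) lies on the front face of the gripper's body, between the roots of the fingers; the fingertips stand 97 mm ahead of it and the grasp point (between the pads) lies 78 mm ahead of it (arm.grip_point_offset is the distance from the TCP to the grasp point, in mm); z points along the fingers, y is the line along which they close (so a half turn about z gives the same grasp; the last joint's range is limited). The gripper opens to 94 mm and grips with 3 to 60 N. Pads are 16 mm wide; open, the fingers measure 119 mm over their backs; the gripper's body (75 mm by 177 mm) begins 78 mm behind the grasp point.
Start: joints at [1.278, 0.417, -0.01, 1.614, 0.005, 1.111, -0.053], TCP at [155.717, -605.277, 302.625] pointing down, gripper open.
Joint ranges: [-2.81, 2.81], [-0.39, 2.02], [-1.27, 1.25], [0.06, 2.57], [-1.19, 4.33], [0.19, 2], [-2.82, 2.82]. Speed limits (rad/s): [1.89, 1.89, 2.39, 2.39, 3.01, 3.01, 3.01].

## Interface

Orientations are given as a unit quaternion [w, x, y, z].
In Python, from rig import arm, eyes gives the robot as it stands. The module is installed in compiled form; this text tells all that it offers.
- The arm moves only by the tool servo_tool, never from a script. Its argument "targets" is a list of rows, each a list of 4 numbers: the shift along the tool's x, y, z in m, then the turn about the tool's z in degrees. In form: [[dx, dy, dz, turn], ...]. A call has 1 to 12 rows; each row shifts and turns the commanded pose from where the row before left it, along the tool's axes as they then stand; what a row does not reach is not made up. A row lasts 1/10 s, in which the tool goes at most 50 mm and 8.59 degrees, less where a joint would pass 70% of its speed; a pose out of reach is approached as far as the arm can. A call with a gripper value outside its range is refused whole. "fingers" is the closure, from 0 (fully open) to 1 (shut), set as the call begins (left out, the last holds). The fingers move at their own pace and stop on an object; the grip force is fixed at half the most. Time passes only in rows, so rows that do not move let the fingers close. It gives the time, the measured TCP pose, the force, the opening and the grip force at its end, in the units of the state.
- arm.sense(): the state, without advancing time (a new reading comes with each control period).
- eyes.read_camera(name): name is "scene" or "top"; returns the picture (400x640x3 uint8, red, green, blue); there is no depth.
- eyes.get_calibration(name): a dict with "intrinsics" (3x3 intrinsics, pixels), "R" (3x3) and "t" (3): a world point X has camera coordinates R X + t. Camera axes: x right, y down, z forward; pixel columns grow to the right and rows downward; lengths in mm; the calibration is good to about 2 mm. A picture is of the moment at which its call begins. get_calibration takes no time and is no camera call.
- arm.sign_off(): hands the job in; it is judged then, once.
The state is a dict: "clock": time; "qpos": joint angles; "joint_vel": joint speeds; "joint_efforts": joint torques, N m; "tcp_pos": TCP position; "orientation": TCP orientation; "wrist_force": force on the tool from outside, world axes, zero at the start; "wrist_torque": the same for the moment, N m; "gripper_width": finger opening in mm; "finger_force": force on a finger pad.
Only numpy, scipy, OpenCV 4.12 (cv2) and the standard library are available. Lean on these libraries where they do the work, as an engineer would, in place of code of your own. Each camera call takes 0.05 s, during which the arm holds its last target. There are 200 camera calls.

## Working session

There is one attempt and no reset: what is moved stays moved. The work goes in short steps, Python scripts to look and compute and a tool call to move; the robot and the scene stay as the last step left them, time stands still between calls to the robot, and variables do not carry over. Pictures are saved under pics/ and viewed, at most 10 in all, crops included, and the job is handed in when it is done.

Besides the shell and the picture viewer there is one more tool, called as name([rows], argument=value, ...), one row to a line, values as JSON. servo_tool: Moves the arm, as the interface text tells. Its arguments: {"type":"object","properties":{"targets":{"type":"array"},"fingers":{"type":"number"}},"required":["targets"]}

```bash
mkdir -p pics
python3 - <<'E'
from rig import arm,eyes
import cv2,numpy as np
for n in("scene","top"):
    im=eyes.read_camera(n); cv2.imwrite(f"pics/{n}0.png",im[:,:,::-1])
    c=eyes.get_calibration(n); print(n,np.round(c["intrinsics"],1).tolist(),np.round(c["R"],3).tolist(),np.round(c["t"]).tolist(), np.round(-np.array(c["R"]).T@c["t"]))
s=arm.sense();print(s, arm.grip_point_offset)
E
```

```text
scene [[423.1, 0.0, 323.9], [0.0, 423.1, 200.8], [0.0, 0.0, 1.0]] [[-0.87, -0.493, -0.023], [-0.28, 0.532, -0.799], [0.406, -0.689, -0.601]] [572.0, 173.0, 820.0] [213. 755. 644.]
top [[361.0, 0.0, 316.1], [0.0, 361.0, 206.7], [0.0, 0.0, 1.0]] [[0.023, -1.0, 0.003], [-0.995, -0.023, -0.101], [0.101, -0.0, -0.995]] [145.0, 569.0, 915.0] [470. 158. 968.]
{'clock': 0.1, 'qpos': array([ 1.27748846,  0.41792227, -0.01031748,  1.61408725,  0.00469802,
        1.11068216, -0.05299374]), 'joint_vel': array([ 0.00019179, -0.0034578 , -0.00068937, -0.00225554,  0.000207  ,
       -0.0003969 , -0.00065583]), 'joint_efforts': array([ 1.80021834e-03, -8.52586412e+01,  6.40117060e-01, -4.26689029e+01,
       -4.87938174e-02,  1.64205814e-02,  1.33866893e-04]), 'tcp_pos': array([ 155.67365967, -605.07601739,  302.0939647 ]), 'orientation': array([-5.27123301e-04,  9.92082758e-01,  1.25584686e-01, -1.05373940e-04]), 'wrist_force': array([ 0.05923665,  0.440811  , -0.15394725]), 'wrist_torque': array([-0.09013322,  0.03696837, -0.05191776]), 'finger_force': 0.0, 'gripper_width': 94.2010926687246} 78.39999999999999
```

View pics/scene0.png

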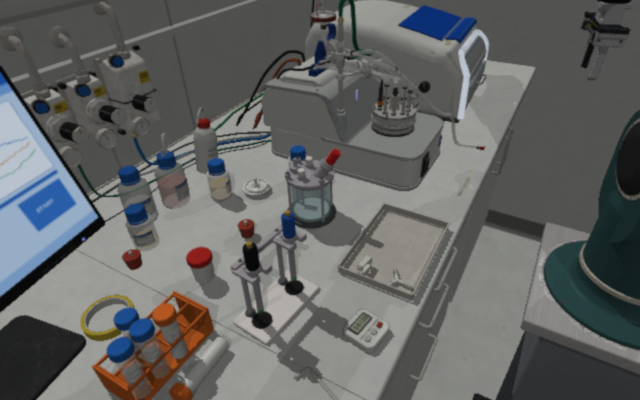

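View pics/top0.png

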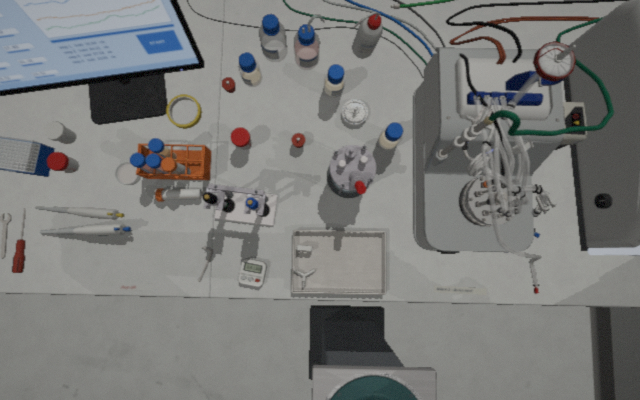

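Both views are clear: the vessel is at about scene (311,190) / top (351,170), with the red plug at (332,157) / (361,187). The blue probe is at scene (288,222) / top (252,203), the black one at (251,255) / (212,197), and the tray at top (338,262). Next I'll take an enlarged montage and the colour masks.

```bash
cat > h.py <<'E'
from rig import arm,eyes
import cv2,numpy as np
C={n:eyes.get_calibration(n) for n in("scene","top")}
def ray(n,p):
    c=C[n];R=np.array(c["R"]);o=-R.T@np.array(c["t"]).ravel()
    d=R.T@np.linalg.inv(c["intrinsics"])@[p[0],p[1],1.];return o,d/np.linalg.norm(d)
def onz(n,p,z):
    o,d=ray(n,p);return o+d*(z-o[2])/d[2]
def tri(ps,pt):
    A=np.zeros((3,3));b=np.zeros(3)
    rs=[ray("scene",ps),ray("top",pt)]
    for o,d in rs:
        P=np.eye(3)-np.outer(d,d);A+=P;b+=P@o
    x=np.linalg.solve(A,b);return x,[round(float(np.linalg.norm((np.eye(3)-np.outer(d,d))@(x-o))),1) for o,d in rs]
def px(n,X):
    c=C[n];v=np.array(c["intrinsics"])@(np.array(c["R"])@X+np.array(c["t"]).ravel());return v[:2]/v[2]
def mask(im,col):
    h=cv2.cvtColor(im,cv2.COLOR_RGB2HSV).astype(int)
    H,S,V=h[...,0],h[...,1],h[...,2]
    if col=="red":m=((H<8)|(H>172))&(S>140)&(V>70)
    elif col=="blue":m=(H>100)&(H<130)&(S>130)&(V>50)
    else:m=(V<45)
    return m.astype(np.uint8)
def blobs(im,col,box):
    x0,y0,x1,y1=box;m=mask(im,col)[y0:y1,x0:x1]
    n,l,s,c=cv2.connectedComponentsWithStats(m)
    out=[]
    for i in range(1,n):
        if s[i,4]<8:continue
        q=np.argwhere(l==i)[:,::-1]+[x0,y0];mu=q.mean(0);w,v=np.linalg.eigh(np.cov(q.T))
        a=v[:,1];a=a*np.sign(a[1]);t=(q-mu)@a
        out.append((int(s[i,4]),mu.round(2),(mu+a*t.min()).round(1),(mu+a*t.max()).round(1)))
    return sorted(out,key=lambda o:-o[0])[:3]
E
python3 - <<'E'
from h import *
s=cv2.imread("pics/scene0.png");t=cv2.imread("pics/top0.png")
f=lambda im,x,y,w,h,k:cv2.resize(im[y:y+h,x:x+w],None,fx=k,fy=k,interpolation=cv2.INTER_CUBIC)
a=np.hstack([f(s,270,140,80,60,5),f(t,320,140,80,60,5)]);b=np.hstack([f(s,225,200,100,75,4),f(t,190,170,100,75,4)])
cv2.imwrite("pics/m1.png",np.vstack([a,b]))
s=s[:,:,::-1].copy();t=t[:,:,::-1].copy()
print("plug",blobs(s,"red",(315,140,350,180)),blobs(t,"red",(350,175,375,200)))
print("blue",blobs(s,"blue",(275,205,305,245)),blobs(t,"blue",(240,190,272,215)))
print("blk",blobs(s,"blk",(240,235,265,280)),blobs(t,"blk",(195,182,235,215)))
E
```

```text
plug [(139, array([332.84, 156.43]), array([337.8, 149.8]), array([327.8, 163.1]))] [(100, array([359.9 , 187.09]), array([357.3, 181.3]), array([362.3, 192.4]))]
blue [(268, array([288.43, 225.37]), array([287.9, 212.1]), array([288.9, 237.1]))] [(69, array([252.61, 203.84]), array([246.4, 201.1]), array([257.1, 205.8]))]
blk [(321, array([251.11, 257.54]), array([248.8, 243.7]), array([253.2, 270.3]))] [(93, array([228.49, 205.38]), array([230.1, 198.5]), array([227.1, 211.3])), (76, array([211.39, 198.95]), array([216.1, 198.8]), array([204. , 199.2]))]
```

View pics/m1.png

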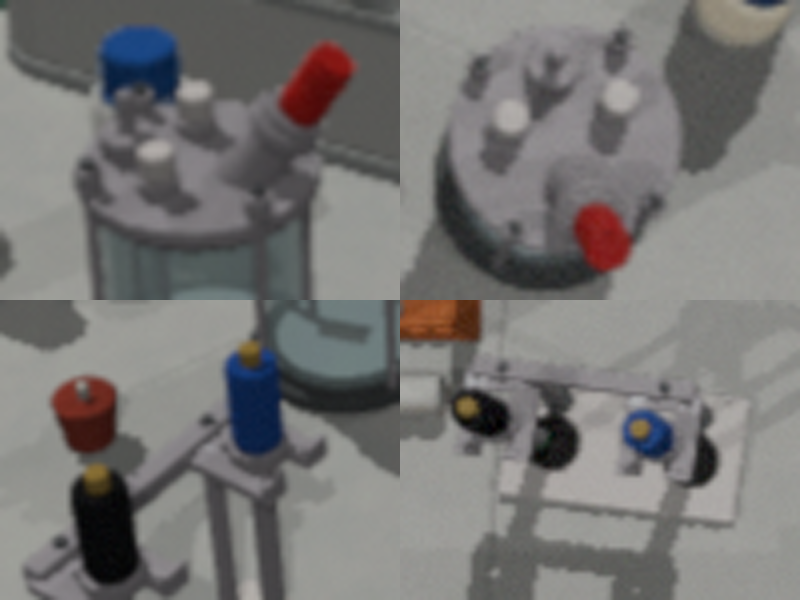

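Run:
```python
from h import *
cr=lambda x,y:(320+(x-400)/5,140+y/5)
N=[onz("top",cr(*p),132)[:2] for p in((480,62),(622,38),(655,203),(515,228))]
c=np.mean(N,0);print("nuts",np.round(N),"c",c.round(1),"R",[round(np.hypot(*(n-c)),1) for n in N])
l=(N[2]+N[3])/2-c;l2=(N[3]-N[0]+N[2]-N[1]);print("lean deg",np.degrees(np.arctan2(l[1],l[0])),np.degrees(np.arctan2(l2[1],l2[0])))
print("plate c",onz("top",cr(566,142),118).round(1))
m,r=tri((332.84,156.43),(359.9,187.09));print("plug mid",m.round(1),r, "onz169",onz("top",(359.9,187.09),172).round(1))
d=m[:2]-c;print("dir",np.degrees(np.arctan2(d[1],d[0])),np.hypot(*d))
print("plug top",tri((336.4,151.6),(362.4,190.4)),"bot",tri((329.6,161.6),(358,184)))
print("blue mid",tri((288.43,225.37),(252.61,203.84)))
g=lambda x,y:(225+x/4,200+(y-300)/4); g2=lambda x,y:(190+(x-400)/4,170+(y-300)/4)
print("blue contact",tri(g(251,352),g2(640,429)),onz("top",g2(640,429),200),onz("scene",g(251,348),200))
print("black contact",tri(g(97,474),g2(466,407)),onz("top",g2(466,407),200),onz("scene",g(97,470),200))
# tray corners
for p in((292,231),(384,231),(384,294),(292,294)):print("tray",onz("top",p,20).round())
print("timer",onz("top",(252,273),18).round(),"red",onz("top",(298,140),40).round(),onz("top",(393,131),100).round())
```

```text
nuts [[685. 114.]
 [698.  47.]
 [620.  31.]
 [606.  96.]] c [652.3  72.1] R [np.float64(53.3), np.float64(52.4), np.float64(52.6), np.float64(52.1)]
lean deg -167.83026764551354 -167.83026764551357
plate c [650.6  71.5 118. ]
plug mid [597.2  60.9 168.6] [0.6, 0.6] onz169 [597.2  61.6 172. ]
dir -168.5535907416429 56.16454402948977
plug top (array([589.05294366,  57.30170268, 180.90349786]), [0.6, 0.6]) bot (array([605.50669548,  63.14253671, 154.47529503]), [1.6, 1.6])
blue mid (array([554.64580732, 299.69297537, 167.94066516]), [0.1, 0.1])
blue contact (array([554.28227429, 300.06884006, 196.08107197]), [0.7, 0.7]) [554.461266   299.69280347 200.        ] [552.11971437 301.57836028 200.        ]
black contact (array([563.96553332, 393.67706996, 197.65560859]), [0.5, 0.5]) [564.13638875 393.26258466 200.        ] [562.9914639  393.58963263 200.        ]
tray [501. 220.  20.]
tray [507. -21.  20.]
tray [344. -22.  20.]
tray [339. 215.  20.]
timer [390. 320.  18.] red [740. 210.  40.] [751. -27. 100.]
```

Estimates: the mouth is at about (608.5, 63, 149), the lean heading −168.2°, the blue probe axis at (554, 300) and the tray centre at (423, 98). I'll start moving.

servo_tool([
  [0,0,0,2.6],
  [0.027,-0.023,0,0],
  [0.027,-0.023,0,0],
  [0.027,-0.023,0,0],
  [0.027,-0.023,0,0],
  [0.027,-0.023,0,0],
  [0.027,-0.023,0,0],
  [0.027,-0.023,0,0],
  [0.027,-0.023,0,0],
], fingers=0.3)

```text
clock: 1.0
tcp_pos: [330.0, -379.6, 302.5]
orientation: [-0.0, 0.995, 0.103, -0.0]
wrist_force: [0.8, -0.2, -0.2]
gripper_width: 65.9
finger_force: 0.0
```

servo_tool([
  [0.0195,-0.0317,0,0],
  [0.0195,-0.0317,0,0],
  [0.0195,-0.0317,0,0],
  [0.0195,-0.0317,0,0],
  [0.0195,-0.0317,0,0],
  [0.0195,-0.0317,0,0],
  [0.0195,-0.0317,0,0],
  [0.0195,-0.0317,0,0],
  [0.032,-0.0205,0,0],
  [0.032,-0.0205,0,0],
  [0.032,-0.0205,0,0],
  [0.032,-0.0205,0,0],
])

```text
clock: 2.2
tcp_pos: [539.4, 6.9, 302.5]
orientation: [-0.0, 0.995, 0.103, -0.0]
wrist_force: [0.4, -0.7, 0.4]
gripper_width: 65.8
finger_force: 0.0
```

servo_tool([
  [0.0325,-0.0205,0,0],
  [0.0325,-0.0205,0,0],
  [0,0,0.015,0],
  [0,0,0.015,0],
  [0,0,0.015,0],
  [0,0,0.006,0],
  [0,0,0,0],
])

```text
clock: 2.9
tcp_pos: [593.2, 58.4, 250.8]
orientation: [0.0, 0.995, 0.103, -0.001]
wrist_force: [-0.7, -0.1, 0.4]
gripper_width: 66.1
finger_force: 0.0
```

Run:
```python
from h import *
s=eyes.read_camera("scene");t=eyes.read_camera("top")
f=lambda im,x,y,w,h,k:cv2.resize(im[y:y+h,x:x+w,::-1],None,fx=k,fy=k,interpolation=cv2.INTER_CUBIC)
cv2.imwrite("pics/m2.png",np.hstack([f(s,270,100,100,100,4),f(t,310,130,100,100,4)]))
```

```text
(no output)
```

View pics/m2.png

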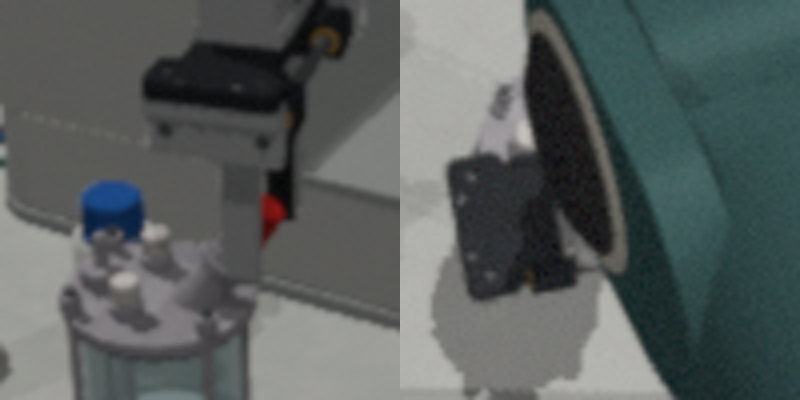

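The fingers straddle the red grip: the plug shows behind the near finger, at crop pixel (275,215). Closing now.

servo_tool([
  [0,0,0,0],
  [0,0,0,0],
  [0,0,0,0],
  [0,0,0,0],
  [0,0,0,0],
  [0,0,0,0],
  [0,0,0,0],
], fingers=1)

```text
clock: 3.7
tcp_pos: [593.8, 59.4, 251.7]
orientation: [-0.0, 0.995, 0.103, 0.0]
wrist_force: [0.3, 1.5, 0.6]
gripper_width: 21.4
finger_force: 29.9
```

servo_tool([
  [-0.0025,0,-0.0043,0],
  [-0.0025,0,-0.0043,0],
  [-0.0025,0,-0.0043,0],
  [-0.0025,0,-0.0043,0],
  [-0.0025,0,-0.0043,0],
  [-0.0025,0,-0.0043,0],
  [-0.0025,0,-0.0043,0],
  [-0.0025,0,-0.0043,0],
  [-0.005,0,-0.009,0],
])

```text
clock: 4.6
tcp_pos: [569.0, 54.0, 295.0]
orientation: [-0.0, 0.995, 0.103, -0.001]
wrist_force: [0.4, 0.7, 0.2]
gripper_width: 21.3
finger_force: 29.9
```

servo_tool([
  [-0.0254,-0.0096,0,0],
  [-0.0254,-0.0096,0,0],
  [-0.0254,-0.0096,0,0],
  [-0.0254,-0.0096,0,0],
  [-0.0254,-0.0096,0,0],
  [0,0,0.03,0],
  [0,0,0.03,0],
  [0,0,0.03,0],
  [0,0,0.03,0],
  [0,0,0.03,0],
  [0,0,0,0],
])

```text
clock: 5.7
tcp_pos: [433.7, 74.9, 143.0]
orientation: [-0.0, 0.995, 0.103, -0.002]
wrist_force: [-0.5, -0.0, 0.2]
gripper_width: 21.6
finger_force: 29.9
```

servo_tool([
  [0,0,0.005,0],
  [0,0,0.005,0],
  [0,0,0.003,0],
  [0,0,0.003,0],
  [0,0,0,0],
])

```text
clock: 6.2
tcp_pos: [435.2, 75.0, 129.1]
orientation: [0.0, 0.995, 0.103, 0.0]
wrist_force: [-0.7, -0.0, -0.7]
gripper_width: 21.7
finger_force: 29.9
```

servo_tool([
  [-0.0037,0,0.003,0],
  [-0.0037,0,0.0025,0],
  [-0.0032,0,0.003,0],
  [-0.0032,0,0.003,0],
  [-0.0026,0,0.0034,0],
  [-0.0026,0,0.0034,0],
  [-0.0015,0,0.0025,0],
  [-0.0015,0,0.0025,0],
  [0,0,0,0],
])

```text
clock: 7.1
tcp_pos: [413.5, 70.6, 105.7]
orientation: [-0.0, 0.995, 0.103, 0.0]
wrist_force: [0.3, -0.2, 2.7]
gripper_width: 21.7
finger_force: 30.0
```

servo_tool([
  [0,0,0,0],
  [0,0,0,0],
  [0,0,0,0],
  [0,0,0,0],
  [0,0,0,0],
  [0,0,0,0],
], fingers=0.3)

```text
clock: 7.7
tcp_pos: [413.6, 70.5, 105.8]
orientation: [-0.0, 0.995, 0.103, -0.0]
wrist_force: [0.2, 0.4, -0.1]
gripper_width: 64.3
finger_force: 0.0
```

servo_tool([
  [0,0,-0.03,0],
  [0,0,-0.035,0],
  [0,0,-0.04,0],
  [0,0,-0.04,0],
  [0,0,-0.04,0],
  [0,0,-0.04,0],
])

```text
clock: 8.3
tcp_pos: [413.2, 70.6, 332.5]
orientation: [-0.0, 0.995, 0.103, 0.0]
wrist_force: [0.6, -1.2, -0.4]
gripper_width: 65.7
finger_force: 0.0
```

Run:
```python
from h import *
s=eyes.read_camera("scene");t=eyes.read_camera("top")
for k in range(1):
  for b in blobs(s,"red",(340,205,450,300)): print(b,onz("scene",b[1],14).round())
f=lambda im,x,y,w,h,k:cv2.resize(im[y:y+h,x:x+w,::-1],None,fx=k,fy=k,interpolation=cv2.INTER_CUBIC)
cv2.imwrite("pics/m3.png",np.hstack([f(s,330,190,130,130,3),f(t,240,200,150,130,2.6)[:390]]) if 0 else f(s,330,190,130,130,3))
```

```text
(129, array([407.32, 239.11]), array([400.2, 237.4]), array([414.5, 240.9])) [408.  68.  14.]
```

View pics/m3.png

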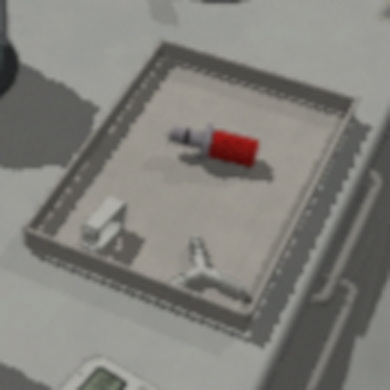

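The plug is lying in the tray, with its grip at crop pixel (233,148) and the shank to the left. Now the blue probe.

servo_tool([
  [0.0264,-0.028,0,0],
  [0.0264,-0.028,0,0],
  [0.0264,-0.028,0,0],
  [0.0264,-0.028,0,0],
  [0.0264,-0.028,0,0],
  [0.0264,-0.028,0,0],
  [0.0264,-0.028,0,0],
  [0,0,0.01,0],
  [0,0,0.02,0],
  [0,0,0.02,0],
  [0,0,0.02,0],
  [0,0,0.01,0],
])

```text
clock: 9.6
tcp_pos: [553.7, 299.4, 248.5]
orientation: [0.001, 0.995, 0.103, -0.001]
wrist_force: [0.6, 0.3, 0.3]
gripper_width: 65.8
finger_force: 0.0
```

servo_tool([
  [0,0,0,0],
  [0,0,0,0],
  [0,0,0,0],
  [0,0,0,0],
  [0,0,0,0],
  [0,0,0,0],
  [0,0,0,0],
], fingers=1)

```text
clock: 10.3
tcp_pos: [554.5, 300.3, 251.1]
orientation: [-0.0, 0.995, 0.103, 0.0]
wrist_force: [-0.1, -0.5, 4.8]
gripper_width: 23.6
finger_force: 30.0
```

servo_tool([
  [0,0,-0.01,0],
  [0,0,-0.02,0],
  [0,0,-0.025,0],
  [0,0,-0.03,0],
  [0,0,-0.03,0],
  [0,0,-0.03,0],
  [0,0,0,0],
])

```text
clock: 11.0
tcp_pos: [554.7, 301.1, 400.4]
orientation: [-0.001, 0.995, 0.103, 0.003]
wrist_force: [0.1, 0.7, -0.5]
gripper_width: 23.3
finger_force: 30.0
```

Run:
```python
from h import *
S=arm.sense();g=S["tcp_pos"];print(g,S["wrist_force"])
s=eyes.read_camera("scene")
print(blobs(s,"blue",(230,60,330,240)))
for z in (32.7,-78.4,-78.4-142.7): pass
o=g-[0,0,78.4+32.7]
for k in(60,52,8,0,-110):print(k,px("scene",o+[0,0,k]).round(1))
f=lambda im,x,y,w,h,k:cv2.resize(im[y:y+h,x:x+w,::-1],None,fx=k,fy=k,interpolation=cv2.INTER_CUBIC)
cv2.imwrite("pics/m4.png",f(s,230,60,130,200,3))
```

```text
[554.74519275 301.05091277 400.39512354] [ 0.09775716  0.660258   -0.47629409]
[(141, array([298.45, 151.67]), array([291.8, 150.9]), array([305.2, 152.5])), (115, array([285.57, 148.71]), array([284.6, 134.9]), array([286.6, 164. ])), (44, array([251.14, 138.25]), array([266.1, 136.6]), array([236. , 139.9]))]
60 [279.  132.5]
52 [279.5 137.3]
8 [281.9 162.4]
0 [282.3 166.8]
-110 [287.5 220.8]
```

View pics/m4.png

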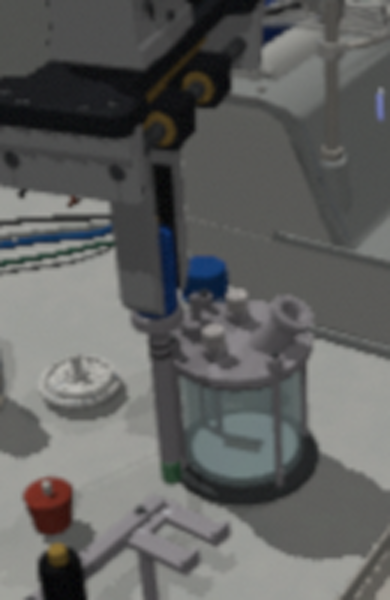

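Run:
```python
from h import *
print(px("scene",np.array([608.5,63.2,149])),onz("scene",(230+296/3,60+310/3),149))
t=eyes.read_camera("top");s=eyes.read_camera("scene")
print("pred top",px("top",np.array([608.5,63.2,149])))
f=lambda im,x,y,w,h,k:cv2.resize(im[y:y+h,x:x+w,::-1],None,fx=k,fy=k,interpolation=cv2.INTER_CUBIC)
cv2.imwrite("pics/m5.png",np.hstack([f(s,305,140,50,50,8),f(t,335,160,50,50,8)]))
```

```text
[327.69676641 163.32886411] [606.5892448  62.2282906 149.       ]
pred top [358.00316465 183.75221646]
```

View pics/m5.png

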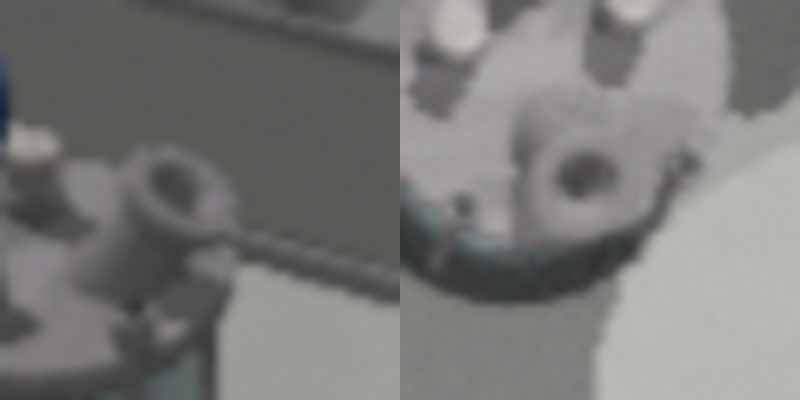

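Run:
```python
from h import *
print(tri((327.5,163.6),(357.9,182.7)),onz("top",(357.9,182.7),149),onz("scene",(327.5,163.6),149))
print(arm.sense()["tcp_pos"])
```

```text
(array([610.27955318,  62.90910295, 147.73803844]), [1.0, 1.0]) [610.93777809  63.46441769 149.        ] [608.33590204  64.38643012 149.        ]
[554.19227046 300.05464408 395.39866974]
```

servo_tool([
  [0.0011,0.0247,0,0],
  [0.0011,0.0347,0,0],
  [0.0011,0.0347,0,0],
  [0.0011,0.0347,0,0],
  [0.0011,0.0347,0,0],
  [0.0011,0.0347,0,0],
  [0.0012,0.0247,0,0],
  [0,0.0202,0,0],
  [0,0,0,0],
  [0,0,0,0],
])

```text
clock: 12.15
tcp_pos: [611.6, 63.9, 394.9]
orientation: [-0.0, 0.995, 0.103, -0.001]
wrist_force: [0.8, 1.3, -0.8]
gripper_width: 23.2
finger_force: 30.0
```

Run:
```python
from h import *
S=arm.sense();g=S["tcp_pos"];e1=np.array([.979,.2045]);e2=np.array([.2045,-.979])
print(g.round(1),g[:2]@e1,g[:2]@e2,S["orientation"].round(4),S["wrist_force"])
s=eyes.read_camera("scene");t=eyes.read_camera("top")
print("tip pred",px("scene",g-[0,0,78.4+142.7]),"collar",px("scene",g-[0,0,111]))
f=lambda im,x,y,w,h,k:cv2.resize(im[y:y+h,x:x+w,::-1],None,fx=k,fy=k,interpolation=cv2.INTER_CUBIC)
cv2.imwrite("pics/m6.png",f(s,290,90,80,100,6))
```

```text
[611.6  63.9 394.9] 611.8170858111979 62.478655939332484 [-2.000e-04  9.947e-01  1.029e-01 -8.000e-04] [ 0.76744297  1.27395293 -0.84680407]
tip pred [326.09690873 153.43522963] collar [325.03119362 106.1774296 ]
```

View pics/m6.png

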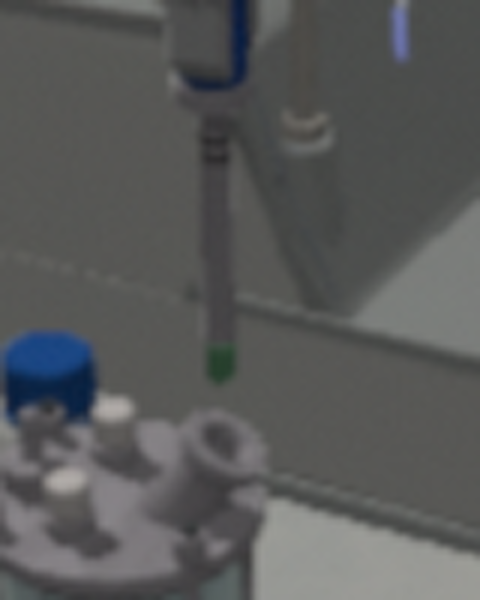

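The tip is 25 mm above the mouth and lined up with it: crop pixel (219,382), rim centre about (223,443). Lowering gently.

servo_tool([
  [0,0.0002,0.005,0],
  [0,0,0.005,0],
  [0,0,0.005,0],
  [0,0,0.005,0],
  [0,0,0.004,0],
  [0,0,0.003,0],
  [0,0,0.003,0],
  [0,0,0.002,0],
  [0,0,0,0],
])

```text
clock: 13.15
tcp_pos: [611.8, 63.7, 363.5]
orientation: [-0.0, 0.995, 0.103, -0.0]
wrist_force: [-0.2, 0.0, -2.3]
gripper_width: 23.6
finger_force: 30.0
```

servo_tool([
  [0,0,0.001,0],
  [0,0,0.001,0],
  [0,0,0.001,0],
  [0,0,0,0],
])

```text
clock: 13.55
tcp_pos: [611.9, 63.7, 360.6]
orientation: [-0.0, 0.995, 0.103, -0.0]
wrist_force: [-0.8, 0.7, -1.6]
gripper_width: 23.6
finger_force: 30.0
```

Run:
```python
import numpy as np
T=[(0,4.6),(3,5),(6,5.5),(9,6),(12,6.7),(15,7.5),(18,8.8),(21,10.5),(24,13),(27,17),(30,22),(30,30)]
p=np.array([(.5*d-136.7*np.sin(np.radians(t)),-.866*d+136.7*np.cos(np.radians(t))) for t,d in T])
print(p+[609.5,227.4]);print(np.diff(p,axis=0).round(1))
```

```text
[[611.8        360.1164    ]
 [604.84567478 359.5826574 ]
 [597.96095907 358.5881431 ]
 [591.11540863 357.22099616]
 [584.42847187 355.31057702]
 [577.86943653 352.94706045]
 [571.65737687 349.78862578]
 [565.7611013  345.9274443 ]
 [560.39910089 341.02366406]
 [555.93949869 334.47859186]
 [552.15       326.7336727 ]
 [556.15       319.8056727 ]]
[[-7.  -0.5]
 [-6.9 -1. ]
 [-6.8 -1.4]
 [-6.7 -1.9]
 [-6.6 -2.4]
 [-6.2 -3.2]
 [-5.9 -3.9]
 [-5.4 -4.9]
 [-4.5 -6.5]
 [-3.8 -7.7]
 [ 4.  -6.9]]
```

First five arc steps, each split in two, and then a force check.

servo_tool([
  [-0.0035,0,0.0003,0],
  [-0.0035,0,0.0003,0],
  [-0.0035,0,0.0005,0],
  [-0.0034,0,0.0005,0],
  [-0.0034,0,0.0007,0],
  [-0.0034,0,0.0007,0],
  [0,0,0,0],
])

```text
clock: 14.25
tcp_pos: [591.2, 59.4, 357.7]
orientation: [-0.0, 0.995, 0.103, -0.0]
wrist_force: [2.1, 3.5, -0.2]
gripper_width: 23.6
finger_force: 30.0
```

servo_tool([
  [-0.0034,-0.0003,0.001,0],
  [-0.0033,-0.0002,0.0009,0],
  [-0.0033,-0.0002,0.0012,0],
  [-0.0033,0,0.0012,0],
  [-0.0031,0,0.0016,0],
  [-0.0031,0,0.0016,0],
  [0,0,0,0],
])

```text
clock: 14.95
tcp_pos: [571.9, 55.9, 349.8]
orientation: [0.0, 0.995, 0.103, -0.001]
wrist_force: [1.5, 1.2, -1.2]
gripper_width: 23.6
finger_force: 30.0
```

Run:
```python
from h import *
s=eyes.read_camera("scene")
f=lambda im,x,y,w,h,k:cv2.resize(im[y:y+h,x:x+w,::-1],None,fx=k,fy=k,interpolation=cv2.INTER_CUBIC)
cv2.imwrite("pics/m7.png",f(s,290,90,80,100,6))
```

```text
(no output)
```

View pics/m7.png

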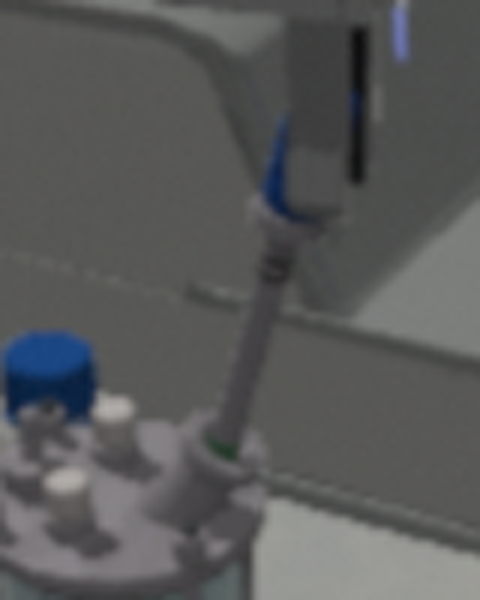

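The probe pivots in the grip, with its green tip captured in the mouth at crop pixel (222,447). I'll continue the arc.

servo_tool([
  [-0.003,0,0.0019,0],
  [-0.0029,0,0.002,0],
  [-0.0027,0,0.0024,0],
  [-0.0027,0,0.0025,0],
  [-0.0023,0,0.0032,0],
  [-0.0022,0,0.0033,0],
  [-0.0019,0,0.0038,0],
  [-0.0019,0,0.0039,0],
  [0,0,0,0],
])

```text
clock: 15.9
tcp_pos: [552.8, 52.0, 326.6]
orientation: [-0.0, 0.995, 0.103, -0.0]
wrist_force: [1.6, -0.4, -1.4]
gripper_width: 23.2
finger_force: 30.0
```

servo_tool([
  [0.002,0,0.0035,0],
  [0.002,0,0.0035,0],
  [0.002,0,0.0035,0],
  [0.002,0,0.0035,0],
  [0.002,0,0.0034,0],
  [0.002,0,0.0034,0],
  [0.002,0,0.0034,0],
  [0.002,0,0.0034,0],
  [0.002,0,0.0034,0],
  [0.002,0,0.0034,0],
  [0,0,0,0],
])

```text
clock: 17.0
tcp_pos: [572.8, 56.3, 292.3]
orientation: [-0.0, 0.995, 0.103, -0.0]
wrist_force: [0.9, -0.0, -2.0]
gripper_width: 23.2
finger_force: 30.0
```

servo_tool([
  [0.002,0,0.0035,0],
  [0.002,0,0.0035,0],
  [0.002,0,0.0035,0],
  [0.002,0,0.0035,0],
  [0.002,0,0.0034,0],
  [0.002,0,0.0034,0],
  [0.002,0,0.0034,0],
  [0.002,0,0.0034,0],
  [0.001,0,0.0017,0],
  [0,0,0,0],
])

```text
clock: 18.0
tcp_pos: [588.0, 59.5, 262.4]
orientation: [0.0, 0.995, 0.103, -0.002]
wrist_force: [-11.7, -1.4, 0.2]
gripper_width: 23.4
finger_force: 30.0
```

servo_tool([
  [-0.001,0,0,0],
  [0.0005,0,0.0009,0],
  [0.0005,0,0.0009,0],
  [0.0005,0,0.0009,0],
  [0.0005,0,0.0009,0],
  [0,0,0,0],
])

```text
clock: 18.6
tcp_pos: [589.1, 59.8, 259.2]
orientation: [0.0, 0.995, 0.103, -0.002]
wrist_force: [-13.0, -2.0, 5.3]
gripper_width: 23.1
finger_force: 30.0
```

servo_tool([
  [-0.001,0,0,0],
  [-0.001,0,0,0],
  [0,0,0,0],
])

```text
clock: 18.9
tcp_pos: [588.1, 59.5, 259.3]
orientation: [-0.0, 0.995, 0.103, -0.001]
wrist_force: [-1.6, 0.5, -7.5]
gripper_width: 22.9
finger_force: 30.0
```

servo_tool([
  [0.0005,0,0.0009,0],
  [0.0005,0,0.0009,0],
  [0,0,0,0],
])

```text
clock: 19.2
tcp_pos: [589.0, 59.7, 258.1]
orientation: [0.0, 0.995, 0.103, -0.001]
wrist_force: [-8.7, -1.3, 2.1]
gripper_width: 23.0
finger_force: 30.0
```

servo_tool([
  [0,0,0,0],
  [0,0,0,0],
  [0,0,0,0],
  [0,0,0,0],
  [0,0,0,0],
  [0,0,0,0],
], fingers=0.3)

```text
clock: 19.8
tcp_pos: [589.5, 59.7, 258.2]
orientation: [-0.0, 0.995, 0.103, 0.0]
wrist_force: [0.1, 0.2, -0.1]
gripper_width: 64.9
finger_force: 0.0
```

servo_tool([
  [-0.01,0,-0.0174,0],
  [-0.02,0,-0.0346,0],
  [-0.02,0,-0.0346,0],
  [-0.035,0,-0.02,0],
  [-0.045,0,0,0],
  [-0.045,0,0,0],
  [-0.045,0,0,0],
  [0,0,0,0],
])

```text
clock: 20.6
tcp_pos: [370.4, 13.8, 365.2]
orientation: [0.002, 0.995, 0.102, 0.0]
wrist_force: [0.5, -0.3, 0.4]
gripper_width: 65.8
finger_force: 0.0
```

Run:
```python
from h import *
s=eyes.read_camera("scene");t=eyes.read_camera("top")
print(blobs(s,"blue",(310,120,360,180)),blobs(t,"blue",(340,170,380,215)),blobs(s,"red",(340,205,450,300)))
M=np.array([609.3,63.5,149]);a=np.array([-.4895,-.1022,.866])
for k in(8,30,52,60):print(k,px("scene",M+a*k).round(1),px("top",M+a*k).round(1))
f=lambda im,x,y,w,h,k:cv2.resize(im[y:y+h,x:x+w,::-1],None,fx=k,fy=k,interpolation=cv2.INTER_CUBIC)
cv2.imwrite("pics/m8.png",np.hstack([f(s,300,135,55,65,7),f(t,330,150,55,65,7)]))
```

```text
[(168, array([333.74, 154.9 ]), array([339.4, 146.6]), array([328.5, 162.6]))] [(98, array([359.63, 186.87]), array([358.8, 180.9]), array([360.8, 194.9]))] [(128, array([407.38, 239.12]), array([400.2, 237.3]), array([414.5, 240.9]))]
8 [329.  160.9] [358.6 184.6]
30 [333.7 154.1] [360.6 188. ]
52 [338.6 147. ] [362.7 191.7]
60 [340.4 144.4] [363.4 193. ]
```

View pics/m8.png

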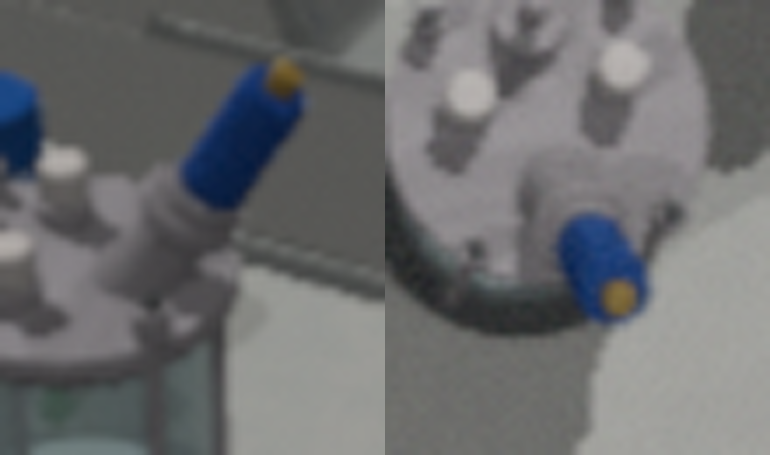

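The probe is seated flush: its head centre is at scene (333.7,154.9), against (333.7,154.1) predicted for a seated probe. The plug is still in the tray. Handing in.

```bash
python3 -c "
from rig import arm
print(arm.sign_off())"
```

```text
the job is handed in; nothing more can be done
None
```

The red plug lies released in the tray and the blue probe looks seated flush in the port in the last pictures; I handed the job in at about 21 s, and no verdict came back.

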